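# Load the curing lamp and start its timer

### The arm

A 6-joint arm with a two-finger parallel gripper is mounted at the origin on the work surface. World frame = base frame: x ahead of the robot, y to its left, z up, the work surface at z = 0. Lengths are in m, angles in rad, forces in N, time in s.
With the tool pointing down it reaches from about 0.35 to 0.975 m from the base axis. Payload 7.1 kg.
Tool frame: the origin (TCP) lies at the very end of the fingers, on their centre line; the grasp point (between the pads) lies 19 mm behind it; z points along the fingers, y is the line along which they close (so a half turn about z gives the same grasp; the last joint's range is limited). The gripper opens to 88 mm and grips with 3 to 60 N. Pads are 20 mm wide; open, the fingers measure 115 mm over their backs; the gripper's body (75 mm by 178 mm) begins 61 mm behind the grasp point.
Start: joints at [1.266, 0.423, 1.63, -0, 1.089, -0.019], TCP at [0.176, 0.6, 0.223] pointing down, gripper open.
Joint ranges: [-3, 3], [-0.9, 2.11], [0.09, 2.58], [-1.31, 4.45], [0.11, 2.69], [-2.54, 2.54]. Speed limits (rad/s): [2.39, 2.39, 3.01, 3.14, 3.14, 3.14].

### API

Orientations are given as a unit quaternion [x, y, z, w].
In Python, from cell import get_obs, get_image, camera_params, sign_off gives the robot as it stands. The module is installed in compiled form; this text tells all that it offers.
- The arm moves only by the tool move_arm, never from a script. Its argument "deltas" is a list that holds one entry, the list of rows, each a list of 5 numbers: the finger opening in m, from 0 to 0.0878, then the shift along the tool's x, y, z in m, then the turn about the tool's z in degrees. In form: [[[hand, tx, ty, tz, yaw], ...]]. A call has 1 to 5 rows; each row is the pose to reach, as a shift and turn from the pose commanded when the call began, along the tool's axes at that moment; what a row does not reach only later rows make up. A row lasts 1/10 s, in which the tool goes at most 50 mm and 8.59 degrees, less where a joint would pass 70% of its speed; a pose out of reach is approached as far as the arm can. A call with a gripper value outside its range is refused whole. The fingers move at their own pace and stop on an object; the grip force is fixed at half the most. Time passes only in rows, so rows that repeat a pose let the fingers close. It gives the time, the measured TCP pose, the force, the opening and the grip force at its end, in the units of the state.
- get_obs(): the state, without advancing time (a new reading comes with each control period).
- get_image(name): name is "scene" or "side" or "wrist"; returns the picture (480x640x3 uint8, red, green, blue); there is no depth.
- camera_params(name): a dict with "intrinsics" (3x3 intrinsics, pixels), "world_to_cam" (4x4, takes a point from world to camera coordinates). Camera axes: x right, y up, looking along -z (the intrinsics and any distortion apply to the point x, -y, -z); pixel columns grow to the right and rows downward; lengths in m; the calibration is good to about 2 mm. The wrist camera is an equidistant fisheye: a pixel r from the principal point sees the ray r / f radians off the axis. A picture is of the moment at which its call begins: read the wrist's pose just before it. camera_params takes no time and is no camera call; for the wrist camera it gives the pose at the moment of the call.
- sign_off(): hands the job in; it is judged then, once.
The state is a dict: "clock": time; "qpos": joint angles; "joint_velocities": joint speeds; "joint_efforts": joint torques, N m; "tool_pos": TCP position; "tcp_rot": TCP orientation; "force": force on the tool from outside, world axes, zero at the start; "wrist_torque": the same for the moment, N m; "gripper_width": opening from 0.0 (shut) to 1.0 (fully open); "gripper_force": force on a finger pad.
Only numpy, scipy, OpenCV 4.12 (cv2) and the standard library are available. Lean on these libraries where they do the work, as an engineer would, in place of code of your own. Each camera call takes 0.05 s, during which the arm holds its last target. There are 200 camera calls.

### The job

Slide the aluminium tray, with the little clay pot standing on it, off the wooden board and down the step into the curing lamp until it is fully home against the back stop: keep it level and low, sliding it rather than lifting it away, and do not topple the pot. Then start the timer: pull its knob up, turn it clockwise until the pointer lies over the single narrow notch in the collar, and push it fully down again. Leave the dish, jar, spool and mug where they are, and let go of everything.

Things in the scene. Friction and masses are not known exactly. Their poses are not given: they have to be found in the camera images.
- tray: Loose aluminium tray (about 0.35 kg) on the wooden board; floor 130 x 100 mm, 4 mm thick, rim 14 mm high. Origin: centre of its underside; x axis to its nose, 65 mm ahead, which goes into the lamp first; z up. At the tail a 30 mm wide tongue, its underside 13 mm above the tray's underside, carries the upright handle post.
- tray_grip (a point): Point inside the tray's handle post, 46 mm above the tray's underside and 115 mm behind its origin (tray axes). The post is square wood, 20 x 20 mm, sides parallel to the tray's, rising from 18 to 64 mm above the tray's underside; it can be gripped from above on either pair of sides.
- pot: Small loose terracotta pot standing on the tray: 36 mm across at the widest, 32 mm across the foot, 48 mm high, about 60 g. Origin: centre of its foot; z up. It can slide about inside the tray's rim, and topples if the tray tips or jerks.
- board: Fixed wooden board, 230 x 240 x 20 mm, on which the tray starts. Origin: centre of its underside; its x axis points to the lamp within 0.035 rad of the lamp's x; its edge next to the lamp is 115 mm ahead. Its top is 8 mm above the lamp's bed; a gap of 6 to 16 mm lies between the two.
- lamp: Fixed white curing lamp. Origin: on the table under the middle of its bed; x axis: the way the tray slides in; z up. Flat bed 12 mm above the table, back stop face at x = +66 mm. The black timer box on its +y side spans x -60 to +20, y +68 to +168 mm, top 45 mm above the table.
- lamp_mouth (a point): Middle of the bed's front edge (x = -77 mm, bed height). From here flared guides lead to two aluminium guide rails, which begin at x = -55 mm, with inner faces at y = +53.5 and -53.5 mm (3.5 mm play each side of the tray), tops 12 mm above the bed.
- canopy_edge (a point): Middle of the front top edge of the lamp's canopy of three white bars over the bed (x = -54 mm, 105 mm above the table). Its underside is 88 mm above the table; it runs back to the back stop, 110 mm wide. With the tray home the centre of its post stands 60 mm outside this edge.
- lamp_home (a point): Point on the bed where the tray's origin lies when it is fully home against the back stop and centred (x = +1, y = 0, 12 mm above the table, lamp axes).
- knob_grip (a point): Middle of the timer knob's grey grip bar, on the knob's vertical axis (x = -20, y = +118 mm in lamp axes), 87 mm above the table when down; turns and rises with the knob. The bar lies along the point's x axis: 34 mm long, 12 mm wide, 36 mm high (9 above this point, 27 below), over a 28 mm disc. The steel pointer pin sticks out below the disc towards the point's -x, 38 mm from the axis.
- timer_plunger (a joint): Height of the timer knob, m: 0 fully down, 0.015 fully pulled up. It slides stiffly (about 3 N) and stays where it is left. The pin clears the collar's wall above 0.009.
- timer_knob (a joint): Angle of the timer knob, rad, growing clockwise from above; at 0 the pin points along the lamp's -x. It starts down in the collar's wide opening, within 0.15 of 0. The narrow notch is centred on 1.1, about 0.08 play each way. The 10 mm collar wall blocks the pin elsewhere: raise the knob to turn it across; it goes down only over an opening. Turns easily, stays where left; stops at -0.3 and 1.6.
- dish: Bystander, leave alone: small shallow white ceramic dish, 36 mm across, 12 mm high, standing on the wooden board beside the tray, to the side where the timer box is. Origin: centre of its underside.
- jar: Bystander, leave alone: glass jar with a steel lid, 66 mm across, 100 mm high. Origin: centre of its underside.
- spool: Bystander, leave alone: copper wire spool, 40 mm across, 42 mm high. Origin: centre of its underside.
- mug: Bystander, leave alone: blue ceramic mug, 72 mm across, 75 mm high. Origin: centre of its underside.

How it is judged:
By the outcome, as a careful person would: the job done as asked, in the order asked, and still so for the second after the job is handed in, with the robot touching nothing.
It also fails if it takes over 51 s, if anything falls off the work surface, if the arm or the gripper's body presses on something with over 40 N, if the wrist force passes 120 N, or if a joint passes its speed limit or range.

## Working session

There is one attempt and no reset: what is moved stays moved. The work goes in short steps, Python scripts to look and compute and a tool call to move; the robot and the scene stay as the last step left them, time stands still between calls to the robot, and variables do not carry over. Pictures are saved under pics/ and viewed, at most 10 in all, crops included, and the job is handed in when it is done.

Besides the shell and the picture viewer there is one more tool, called after "Emit:" by a JSON object that holds its "method" and its "body", one argument or row to a line. move_arm: Moves the arm, as the interface text tells. Its arguments: {"type":"object","properties":{"deltas":{"type":"array"}},"required":["deltas"]}

```bash
mkdir -p pics; python3 - <<'E'
from cell import *
import cv2,numpy as np
np.set_printoptions(precision=4,suppress=True)
o=get_obs();print(o)
for n in("scene","side","wrist"):
    c=camera_params(n);print(n,c)
    cv2.imwrite(f"pics/{n}0.png",get_image(n)[:,:,::-1])
E
```

```text
{'clock': 0.0, 'qpos': array([ 1.266 ,  0.4238,  1.6307, -0.    ,  1.0885, -0.019 ]), 'joint_velocities': array([-0.002 , -0.0005, -0.0002, -0.0014, -0.0008,  0.0012]), 'joint_efforts': array([  0.0014, -54.4624, -27.3665,   0.0643,   0.0228,  -0.0001]), 'tool_pos': array([0.176 , 0.5991, 0.2219]), 'tcp_rot': array([ 0.1424,  0.9898, -0.0007, -0.0001]), 'force': array([0.1858, 0.3809, 0.218 ]), 'wrist_torque': array([-0.0243, -0.0048, -0.0305]), 'gripper_force': 0.0, 'gripper_width': 0.9989426850480386}
scene {'intrinsics': array([[594.4886,   0.    , 316.0238],
       [  0.    , 594.4886, 228.6784],
       [  0.    ,   0.    ,   1.    ]]), 'world_to_cam': array([[ 0.5645,  0.8253,  0.0123, -0.4409],
       [-0.6128,  0.409 ,  0.6762,  0.2522],
       [ 0.553 , -0.3892,  0.7367, -1.2438],
       [ 0.    ,  0.    ,  0.    ,  1.    ]])}
side {'intrinsics': array([[509.7317,   0.    , 322.0293],
       [  0.    , 509.7317, 231.6275],
       [  0.    ,   0.    ,   1.    ]]), 'world_to_cam': array([[ 0.7442, -0.6676,  0.0233, -0.3435],
       [ 0.3179,  0.3847,  0.8666, -0.3012],
       [-0.5875, -0.6375,  0.4985, -0.4514],
       [ 0.    ,  0.    ,  0.    ,  1.    ]])}
wrist {'intrinsics': array([[371.6483,   0.    , 313.326 ],
       [  0.    , 371.6483, 240.969 ],
       [  0.    ,   0.    ,   1.    ]]), 'world_to_cam': array([[ 0.2828,  0.9592, -0.0008, -0.6247],
       [-0.9214,  0.2714, -0.2781,  0.0319],
       [-0.2666,  0.0793,  0.9605, -0.3907],
       [ 0.    ,  0.    ,  0.    ,  1.    ]])}
```

View pics/scene0.png

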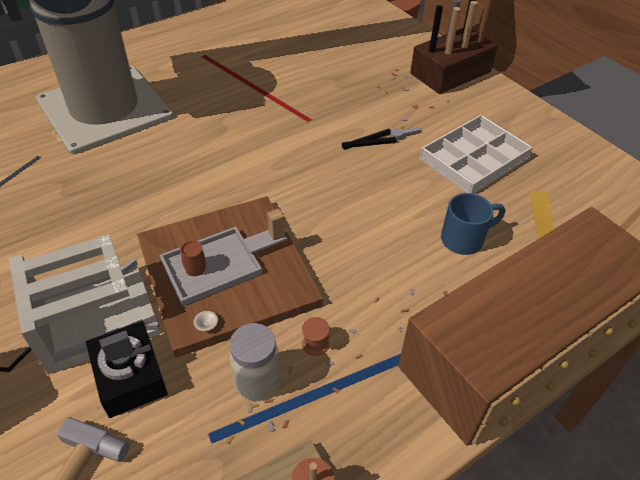

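View pics/side0.png

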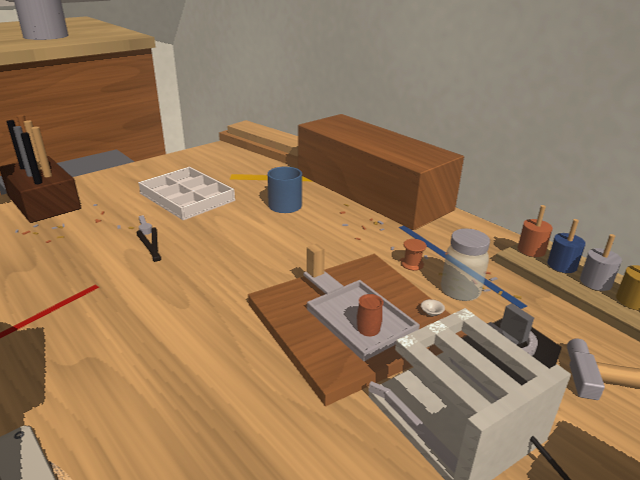

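View pics/wrist0.png

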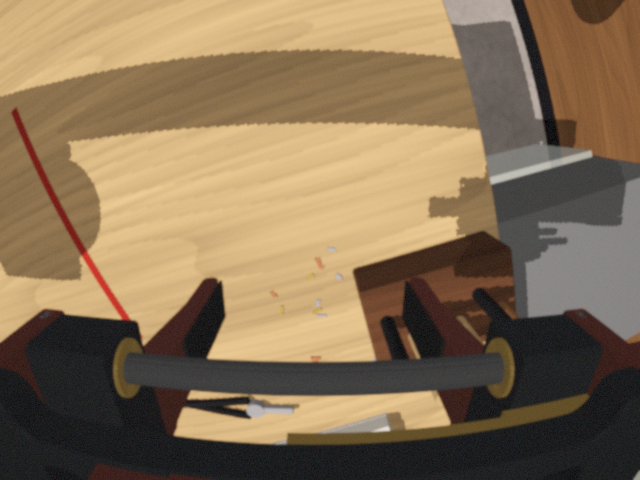

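Scene picture: board (139-322, 198-352), tray with post at (275,222), pot (193,258), lamp at left (15-160, 235-365), timer (125,360). The side picture shows the same, with the post at (315,262) and the knob at (517,325). The wrist picture shows only bare table. I'll get rough positions first, then look from above.

```bash
cat > h.py <<'E'
import numpy as np, cv2
from cell import *
from scipy.spatial.transform import Rotation as R
np.set_printoptions(precision=4,suppress=True)
def ray(c,n,p):
    K=c['intrinsics'];T=c['world_to_cam'];x=(p[0]-K[0,2])/K[0,0];y=(p[1]-K[1,2])/K[1,1]
    if n=='wrist':
        r=np.hypot(x,y)+1e-12;d=np.array([x/r*np.sin(r),-y/r*np.sin(r),-np.cos(r)])
    else: d=np.array([x,-y,-1.])
    d=T[:3,:3].T@d; return -T[:3,:3].T@T[:3,3], d/np.linalg.norm(d)
def onz(c,n,p,z):
    o,d=ray(c,n,p);return o+d*(z-o[2])/d[2]
def tri(*rs):
    A=sum(np.eye(3)-np.outer(d,d) for o,d in rs);b=sum((np.eye(3)-np.outer(d,d))@o for o,d in rs)
    X=np.linalg.solve(A,b);return X,[np.linalg.norm(np.cross(X-o,d)) for o,d in rs]
def proj(c,n,X):
    K=c['intrinsics'];T=c['world_to_cam'];q=T[:3,:3]@X+T[:3,3];x,y,z=q[0],-q[1],-q[2]
    if n=='wrist':
        s=np.hypot(x,y);t=np.arctan2(s,z)/s;x,y=x*t,y*t
    else:x,y=x/z,y/z
    return K[0,0]*x+K[0,2],K[1,1]*y+K[1,2]
def totool(o,v): return R.from_quat(o['tcp_rot']).inv().apply(v)
E
python3 - <<'E'
from h import *
cs=camera_params('scene');cd=camera_params('side')
print('board',[onz(cs,'s',p,.02)[:2] for p in((139,234),(270,198),(322,300),(177,352))])
print([onz(cd,'s',p,.02)[:2] for p in((248,298),(375,255),(327,403))])
print('post',tri(ray(cs,'s',(275,213)),ray(cd,'s',(315,249))))
print('pot',tri(ray(cs,'s',(192,246)),ray(cd,'s',(370,300))))
print('knob',tri(ray(cs,'s',(117,343)),ray(cd,'s',(517,318))))
print('jar',tri(ray(cs,'s',(253,342)),ray(cd,'s',(471,240))))
print('dish',onz(cs,'s',(206,321),.03))
o=get_obs();print(R.from_quat(o['tcp_rot']).as_matrix())
c=camera_params('wrist');print(ray(c,'wrist',(313,241)))
E
```

```text
board [array([ 0.3902, -0.0864]), array([0.4375, 0.1371]), array([0.6675, 0.0882]), array([ 0.6276, -0.1308])]
[array([0.424 , 0.1266]), array([0.6615, 0.0859]), array([ 0.3791, -0.1   ])]
post (array([0.5275, 0.0939, 0.0828]), [np.float64(0.0012881678114895067), np.float64(0.001288167811489507)])
pot (array([ 0.5086, -0.0409,  0.0734]), [np.float64(0.000789917389321692), np.float64(0.0007899173893217115)])
knob (array([ 0.6132, -0.1971,  0.0842]), [np.float64(4.172874622601851e-05), np.float64(4.172874622597435e-05)])
jar (array([ 0.7168, -0.0557,  0.0955]), [np.float64(0.0015900985817898536), np.float64(0.0015900985817898625)])
dish [ 0.6107 -0.0756  0.03  ]
[[-0.9594  0.2819 -0.0004]
 [ 0.2819  0.9594 -0.0011]
 [ 0.     -0.0012 -1.    ]]
(array([0.1019, 0.6216, 0.3838]), array([ 0.2665, -0.08  , -0.9605]))
```

Emit:
{"method": "move_arm", "body": {
  "deltas": [
    [[0.0878,-0.033,-0.035,-0.004,8.5],[0.0878,-0.066,-0.07,-0.008,17],[0.0878,-0.099,-0.105,-0.012,25.5],[0.0878,-0.132,-0.14,-0.016,34],[0.0878,-0.165,-0.177,-0.02,42.5]]
  ]
}}

```text
clock: 0.65
tool_pos: [0.285, 0.3816, 0.2427]
tcp_rot: [0.494, 0.87, 0.0, 0.0]
force: [1.1, -0.2, 0.2]
gripper_width: 1.002
gripper_force: 0.0
```

Emit:
{"method": "move_arm", "body": {
  "deltas": [
    [[0.0878,-0.048,-0.004,-0.004,8.5],[0.0878,-0.096,-0.007,-0.008,17],[0.0878,-0.144,-0.011,-0.012,25.5],[0.0878,-0.192,-0.014,-0.016,34],[0.0878,-0.24,-0.018,-0.02,42.5]]
  ]
}}

```text
clock: 1.15
tool_pos: [0.3937, 0.1667, 0.263]
tcp_rot: [0.776, 0.631, 0.0, 0.0]
force: [0.9, -0.7, 0.6]
gripper_width: 0.998
gripper_force: 0.0
```

```bash
python3 - <<'E'
from h import *
o=get_obs();print(o['tool_pos'],totool(o,np.array([.5,-.06,.28])-o['tool_pos']),o['qpos'])
E
```

```text
[0.3937 0.1667 0.263 ] [-0.2004  0.1501 -0.017 ] [0.3728 0.0704 2.003  0.     1.0677 0.5772]
```

Emit:
{"method": "move_arm", "body": {
  "deltas": [
    [[0.0878,-0.039,0.03,-0.004,0],[0.0878,-0.078,0.06,-0.008,0],[0.0878,-0.118,0.09,-0.012,0],[0.0878,-0.16,0.12,-0.017,0],[0.0878,-0.2,0.15,-0.017,0]]
  ]
}}

```text
clock: 1.65
tool_pos: [0.5006, -0.0575, 0.2803]
tcp_rot: [0.774, 0.633, 0.0, 0.0]
force: [0.3, 0.0, 0.7]
gripper_width: 0.997
gripper_force: 0.0
```

```bash
python3 - <<'E'
from h import *
import pickle
o=get_obs();c=camera_params('wrist');i=get_image('wrist')
pickle.dump((o,c,i),open('w1.pkl','wb'));cv2.imwrite('pics/w1.png',i[:,:,::-1]);print(o['tool_pos'],o['clock'])
E
```

```text
[ 0.5006 -0.0575  0.2803] 1.65
```

View pics/w1.png

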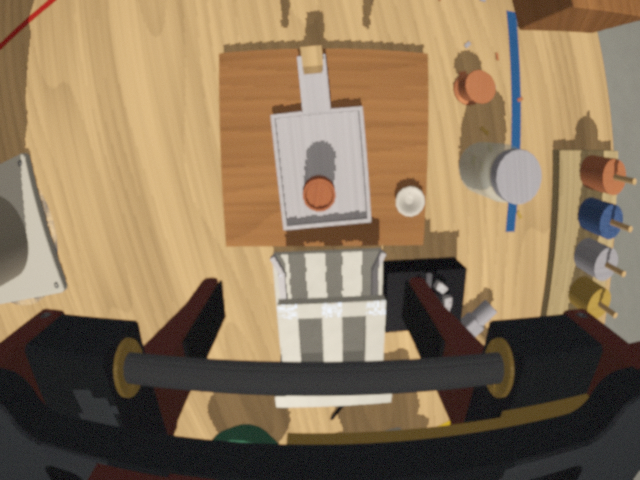

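The wrist picture shows everything: tray rim corners (272,113), (362,107), (371,222), (284,229); post (312,57); board edges at rows 53 and 246; canopy front edge from (276,302) to (386,298); bed mouth at row 252; knob near (437,290), partly behind a finger.

```bash
python3 - <<'E'
from h import *
import pickle
o,c,i=pickle.load(open('w1.pkl','rb'))
h=cv2.cvtColor(i,cv2.COLOR_RGB2HSV)
P=lambda pts,z:np.array([onz(c,'wrist',p,z)[:2] for p in pts])
print('manual tray',P([(272,113),(362,107),(371,222),(284,229)],.034))
b=P([(219,53),(428,53),(425,245),(226,247)],.02);print('board',b)
m=np.zeros(h.shape[:2],np.uint8);m[95:240,255:385]=1
m&=((h[...,1]<60)&(h[...,2]>60)).astype(np.uint8)
m=cv2.morphologyEx(m,cv2.MORPH_OPEN,np.ones((3,3)))
cn=max(cv2.findContours(m,0,2)[0],key=cv2.contourArea)[:,0]
q=P(cn,.034).astype(np.float32);print('tray rect',cv2.minAreaRect(q*1000))
# canopy
w=np.zeros(h.shape[:2],bool);w[:]=(h[...,1]<45)&(h[...,2]>150)
L=[];Rr=[]
for y in range(306,356,3):
    x=np.flatnonzero(w[y,262:400])+262
    L.append((x[0],y));Rr.append((x[-1]+1,y))
F=[]
for x in range(282,382,4):
    y=np.flatnonzero(h[292:315,x,2].astype(int)>170)
    col=h[285:315,x,2].astype(int);F.append((x,285+np.argmax(np.abs(np.diff(col)))+.5))
print(L[::4],Rr[::4],F[::3])
def line(p):
    vx,vy,x,y=cv2.fitLine(p.astype(np.float32)*1000,cv2.DIST_HUBER,0,.01,.01).ravel();return np.degrees(np.arctan2(vy,vx)),x,y
for n,p in(('L',L),('R',Rr),('F',F)):print(n,line(P(p,.105)))
# board front/back edges angle
pm=((h[...,1]<60)).astype(np.uint8)
print('post top',P([(302,46),(323,46),(323,66),(302,69)],.084))
print('post base-ish HSV',h[57,312],h[30,312],h[80,312],h[130,312])
print('mouth corners z.012',P([(272,253),(384,250)],.02))
E
python3 - <<'E'
import sys;sys.path.insert(0,'.')
import pickle,cv2,numpy as np
o,c,i=pickle.load(open('w1.pkl','rb'))
a=cv2.resize(i[30:130,255:375],None,fx=4,fy=4,interpolation=2);b=cv2.resize(i[240:340,370:475],None,fx=3,fy=4,interpolation=2)
cv2.imwrite('pics/w1c.png',np.hstack([a,b])[:,:800,::-1])
E
```

```text
manual tray [[ 0.4761  0.0525]
 [ 0.573   0.0399]
 [ 0.5601 -0.0888]
 [ 0.4615 -0.0773]]
board [[ 0.4295  0.1382]
 [ 0.6647  0.0929]
 [ 0.6234 -0.1339]
 [ 0.3855 -0.0882]]
tray rect ((517.7721557617188, -10.237388610839844), (148.8517608642578, 100.67002868652344), 84.21744537353516)
[(np.int64(277), 306), (np.int64(278), 318), (np.int64(279), 330), (np.int64(280), 342), (np.int64(281), 354)] [(np.int64(386), 306), (np.int64(386), 318), (np.int64(385), 330), (np.int64(384), 342), (np.int64(383), 354)] [(282, np.float64(303.5)), (294, np.float64(303.5)), (306, np.float64(303.5)), (318, np.float64(302.5)), (330, np.float64(302.5)), (342, np.float64(301.5)), (354, np.float64(296.5)), (366, np.float64(300.5)), (378, np.float64(299.5))]
L (np.float32(80.97585), np.float32(441.74078), np.float32(-162.11882))
R (np.float32(79.46157), np.float32(548.7685), np.float32(-192.30008))
F (np.float32(-9.017143), np.float32(501.62637), np.float32(-143.81499))
post top [[0.5219 0.1071]
 [0.5414 0.1032]
 [0.5374 0.0834]
 [0.5173 0.0844]]
post base-ish HSV [ 18 100 217] [ 17 119 118] [ 12  13 197] [  7  12 199]
mouth corners z.012 [[ 0.439  -0.1066]
 [ 0.5718 -0.1297]]
```

View pics/w1c.png

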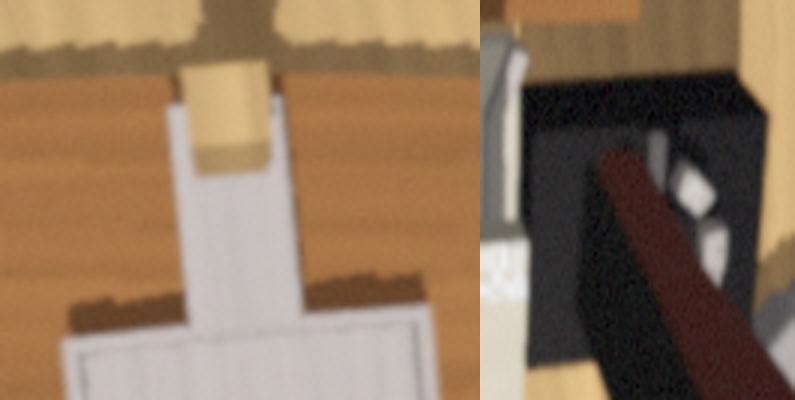

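Post top is centred near crop (228,105), i.e. pixel (312,56.5), which gives (0.5297, 0.095). That agrees with the tray corners plus the 115 mm offset. Tray tail direction is 83.7°, lamp's is 80.5°, and lamp origin is about (0.4917, -0.1968).

Emit:
{"method": "move_arm", "body": {
  "deltas": [
    [[0.07,0.04,0,0.02,-2],[0.07,0.08,-0.001,0.045,-4],[0.07,0.12,-0.002,0.08,-5],[0.07,0.1555,-0.002,0.11,-5],[0.07,0.1555,-0.002,0.14,-5]]
  ]
}}

```text
clock: 2.2
tool_pos: [0.5293, 0.1011, 0.1384]
tcp_rot: [0.744, 0.668, 0.001, 0.0]
force: [0.2, 0.6, -0.3]
gripper_width: 0.793
gripper_force: 0.0
```

```bash
python3 - <<'E'
from h import *
import pickle
o=get_obs();c=camera_params('wrist');i=get_image('wrist')
pickle.dump((o,c,i),open('w2.pkl','wb'))
print(o['tool_pos'],o['clock'],totool(o,np.array([.5297,.095,.047])-o['tool_pos']),'ang',np.degrees(R.from_quat(o['tcp_rot']).as_euler('zyx')))
for s in((10,10),(10,-10),(-10,-10),(-10,10)):
    a=np.radians(83.7);u=np.array([np.cos(a),np.sin(a)]);v=np.array([u[1],-u[0]])
    print(proj(c,'wrist',np.r_[np.array([.5297,.095])+(u*s[0]+v*s[1])/1000,.084]))
cv2.imwrite('pics/w2.png',i[:,:,::-1])
E
```

```text
[0.5293 0.1011 0.1384] 2.2 [-0.0061  0.001   0.0913] ang [ -83.8152    0.058  -179.9518]
(np.float64(333.03720713643355), np.float64(257.33142005034125))
(np.float64(300.45977517424967), np.float64(257.3057908730064))
(np.float64(300.78789618289954), np.float64(287.2710706551913))
(np.float64(332.4475187725128), np.float64(287.2803821663499))
```

View pics/w2.png

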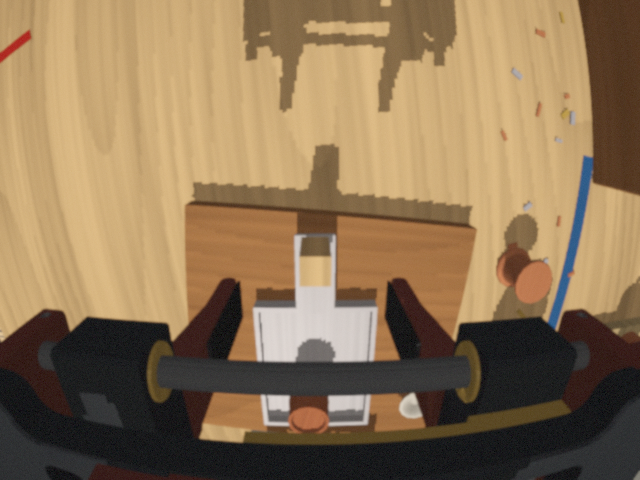

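Post top shows at (300–331, 254–286), within about 1 mm of the prediction, so I'm descending and gripping.

Emit:
{"method": "move_arm", "body": {
  "deltas": [
    [[0.07,-0.005,0.0005,0.03,0],[0.07,-0.005,0.0005,0.06,0],[0.07,-0.005,0.0005,0.085,0],[0.07,-0.005,0.0005,0.091,0],[0.04,-0.005,0.0005,0.091,0]]
  ]
}}

```text
clock: 2.75
tool_pos: [0.5282, 0.0921, 0.0485]
tcp_rot: [0.745, 0.667, -0.001, -0.0]
force: [0.2, 1.3, -0.0]
gripper_width: 0.738
gripper_force: 0.0
```

Emit:
{"method": "move_arm", "body": {
  "deltas": [
    [[0.03,0,0,0,0],[0.02,0,0,0,0],[0.01,0,0,0,0],[0.01,0,0,0,0],[0.01,0,0,0,0]]
  ]
}}

```text
clock: 3.25
tool_pos: [0.5288, 0.0926, 0.0491]
tcp_rot: [0.745, 0.667, 0.0, 0.0]
force: [0.1, 0.4, 0.5]
gripper_width: 0.286
gripper_force: 0.0
```

```bash
cat > pose.py <<'E'
from h import *
def uv(p):  # along lamp -x (mm) and lateral y
    u=np.array([.165,.986]);v=np.array([.986,-.165]);return 1000*(p[:2]@u),1000*(p[:2]@v)
def rep():
    o=get_obs();a=R.from_quat(o['tcp_rot']).as_matrix()
    u,v=uv(o['tool_pos']);print(o['clock'],o['tool_pos'],'lampx',-113-u,'y',v-517.6,'xang',np.degrees(np.arctan2(a[1,0],a[0,0])),'F',o['force'],'w',o['gripper_width']*88,o['gripper_force'],'zang',a[:,2])
E
python3 -c "from pose import *;rep()"
```

```text
3.25 [0.5288 0.0926 0.0491] lampx -291.53128976346807 y -11.447483825004099 xang 83.6253102658409 F [0.138  0.4042 0.4507] w 25.17658212234998 0.0 zang [ 0.0006  0.0001 -1.    ]
```

Emit:
{"method": "move_arm", "body": {
  "deltas": [
    [[0.0,0.002,0,0,0],[0.0,0.002,0,0,0],[0.0,0.002,0,0,0],[0.0,0.002,0,0,0]]
  ]
}}

```text
clock: 3.65
tool_pos: [0.5291, 0.0946, 0.0489]
tcp_rot: [0.745, 0.667, 0.0, 0.0]
force: [-0.1, -0.1, 5.4]
gripper_width: 0.225
gripper_force: 30.0
```

```bash
python3 -c "from pose import *;rep()"
```

```text
3.65 [0.5291 0.0946 0.0489] lampx -293.5435551613654 y -11.550209375244833 xang 83.62460993973808 F [-0.0535 -0.0674  5.3903] w 19.756876291163373 29.96392786502838 zang [ 0.0004  0.0001 -1.    ]
```

Emit:
{"method": "move_arm", "body": {
  "deltas": [
    [[0.0,-0.0055,0.001,0,0.5],[0.0,-0.0135,0.003,0,1.1],[0.0,-0.0215,0.005,0,1.8],[0.0,-0.0295,0.007,0,2.4],[0.0,-0.0375,0.0093,0,3.1]]
  ]
}}

```text
clock: 4.15
tool_pos: [0.5343, 0.0558, 0.0489]
tcp_rot: [0.764, 0.646, 0.0, -0.0]
force: [-0.2, 4.7, 5.4]
gripper_width: 0.224
gripper_force: 30.0
```

```bash
python3 -c "from pose import *;rep()"
```

```text
4.15 [0.5343 0.0558 0.0489] lampx -256.2218084162322 y 0.000890434878783708 xang 80.44015186233983 F [-0.1698  4.6641  5.4383] w 19.69771661112469 29.980273246765137 zang [ 0.0006  0.0006 -1.    ]
```

Emit:
{"method": "move_arm", "body": {
  "deltas": [
    [[0.0,-0.006,0,0,0],[0.0,-0.014,0,0,0],[0.0,-0.022,0,0,0],[0.0,-0.03,0,0,0],[0.0,-0.038,0,0,0]]
  ]
}}

```text
clock: 4.65
tool_pos: [0.528, 0.0183, 0.0489]
tcp_rot: [0.763, 0.646, 0.0, 0.0]
force: [1.3, 5.5, 5.8]
gripper_width: 0.227
gripper_force: 30.0
```

```bash
python3 - <<'E'
from pose import *
rep()
a=cv2.resize(get_image('side')[220:470,240:570],None,fx=1.6,fy=1.6,interpolation=2)
w=cv2.resize(get_image('wrist')[230:480,200:440],None,fx=1.1,fy=1.6)
cv2.imwrite('pics/m1.png',np.hstack([a,w])[:,:800,::-1])
E
```

```text
4.65 [0.528  0.0183 0.0489] lampx -218.1846291117916 y -0.03029774480330616 xang 80.50371392587907 F [1.3216 5.5151 5.7808] w 19.93203278437111 29.97774749994278 zang [ 0.0009  0.0004 -1.    ]
```

View pics/m1.png

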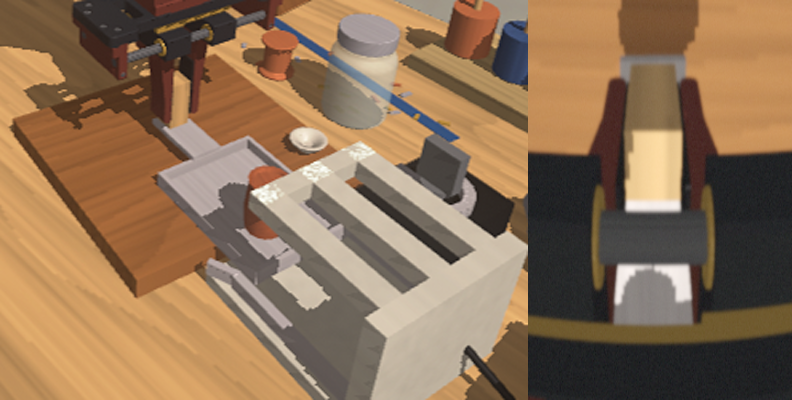

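The tray nose is between the guides (crop about (290,265)), the pot stands upright, and the forces are small.

Emit:
{"method": "move_arm", "body": {
  "deltas": [
    [[0.0,-0.007,0,0,0],[0.0,-0.014,0,0,0],[0.0,-0.021,0,0,0],[0.0,-0.028,0,0,0],[0.0,-0.035,0,0,0]]
  ]
}}

```text
clock: 5.25
tool_pos: [0.5222, -0.016, 0.0489]
tcp_rot: [0.763, 0.646, 0.0, 0.0]
force: [0.7, 5.4, 5.9]
gripper_width: 0.227
gripper_force: 30.0
```

```bash
python3 -c "from pose import *;rep()"
```

```text
5.25 [ 0.5222 -0.016   0.0489] lampx -183.4218302523576 y -0.11839729134942445 xang 80.51073564614572 F [0.7389 5.4348 5.866 ] w 19.996937530081972 29.986187517642975 zang [ 0.0008  0.0005 -1.    ]
```

Emit:
{"method": "move_arm", "body": {
  "deltas": [
    [[0.0,-0.006,0,0,0],[0.0,-0.012,0,0,0],[0.0,-0.018,0,0,0],[0.0,-0.024,0,0,0],[0.0,-0.03,0,0,0]]
  ]
}}

```text
clock: 5.75
tool_pos: [0.5172, -0.0454, 0.049]
tcp_rot: [0.763, 0.646, 0.0, 0.0]
force: [0.5, 6.7, 7.0]
gripper_width: 0.227
gripper_force: 30.0
```

Emit:
{"method": "move_arm", "body": {
  "deltas": [
    [[0.0,-0.005,0,0,0],[0.0,-0.01,0,0,0],[0.0,-0.015,0,0,0],[0.0,-0.02,0,0,0],[0.0,-0.023,0,0,0]]
  ]
}}

```text
clock: 6.25
tool_pos: [0.5121, -0.0686, 0.0481]
tcp_rot: [0.763, 0.646, -0.001, -0.001]
force: [0.8, -0.1, -4.4]
gripper_width: 0.223
gripper_force: 30.0
```

```bash
python3 - <<'E'
from pose import *
rep()
a=cv2.resize(get_image('side')[240:470,300:570],None,fx=1.7,fy=1.7,interpolation=2)
b=cv2.resize(get_image('scene')[190:420,0:300],None,fx=1.1,fy=1.7,interpolation=2)
cv2.imwrite('pics/m2.png',np.hstack([a,b])[:,:800,::-1])
E
```

```text
6.25 [ 0.5121 -0.0686  0.0481] lampx -129.87007543186422 y -1.3890538878761163 xang 80.51046517480454 F [ 0.7953 -0.0964 -4.3561] w 19.6072968671118 29.990205466747284 zang [-0.0019  0.0001 -1.    ]
```

View pics/m2.png

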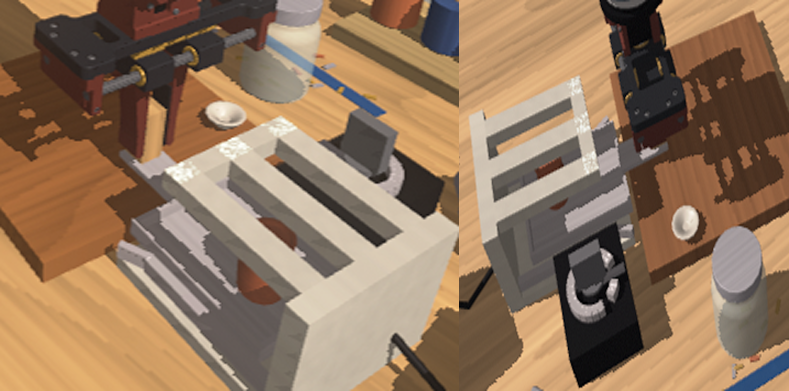

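Tray has cleared the board and is held level (4.4 N is its weight), with the pot upright. Lowering 8 mm.

Emit:
{"method": "move_arm", "body": {
  "deltas": [
    [[0.0,0,0.0005,0.0015,0],[0.0,0,0.001,0.003,0],[0.0,0,0.001,0.0045,0],[0.0,0,0.001,0.006,0],[0.0,0,0.001,0.0075,0]]
  ]
}}

```text
clock: 6.85
tool_pos: [0.5141, -0.0681, 0.041]
tcp_rot: [0.763, 0.646, -0.0, -0.0]
force: [-0.1, 1.9, -1.4]
gripper_width: 0.225
gripper_force: 30.0
```

```bash
python3 -c "from pose import *;rep()"
```

```text
6.85 [ 0.5141 -0.0681  0.041 ] lampx -130.651645555828 y 0.5467535494194635 xang 80.53703374128449 F [-0.0939  1.8999 -1.3595] w 19.838140968077816 29.989948868751526 zang [-0.0002  0.     -1.    ]
```

Partly resting on the bed. Pushing home gently.

Emit:
{"method": "move_arm", "body": {
  "deltas": [
    [[0.0,-0.003,0,0.0005,0],[0.0,-0.006,0,0.0005,0],[0.0,-0.009,0,0.0005,0],[0.0,-0.012,0,0.0005,0],[0.0,-0.014,0,0.0005,0]]
  ]
}}

```text
clock: 7.35
tool_pos: [0.5121, -0.0824, 0.0409]
tcp_rot: [0.763, 0.646, 0.0, 0.0]
force: [0.3, 2.9, 2.7]
gripper_width: 0.23
gripper_force: 30.0
```

```bash
python3 -c "from pose import *;rep()"
```

```text
7.35 [ 0.5121 -0.0824  0.0409] lampx -116.25688124336017 y 0.9224170479260465 xang 80.50890601485169 F [0.3314 2.8977 2.685 ] w 20.197234199161194 29.989152252674103 zang [ 0.0006 -0.0001 -1.    ]
```

Emit:
{"method": "move_arm", "body": {
  "deltas": [
    [[0.0,-0.001,0,0,0],[0.0,-0.002,0,0,0],[0.0,-0.003,0,0,0],[0.0,-0.004,0,0,0]]
  ]
}}

```text
clock: 7.75
tool_pos: [0.5115, -0.0859, 0.0409]
tcp_rot: [0.763, 0.646, 0.0, 0.0]
force: [1.3, 5.3, 5.1]
gripper_width: 0.227
gripper_force: 30.0
```

```bash
python3 -c "from pose import *;rep()"
```

```text
7.75 [ 0.5115 -0.0859  0.0409] lampx -112.68125966572445 y 0.9085167434782306 xang 80.52097331751544 F [1.2772 5.3153 5.0974] w 19.939137256039054 29.989278316497803 zang [ 0.0006  0.0001 -1.    ]
```

Emit:
{"method": "move_arm", "body": {
  "deltas": [
    [[0.0,-0.001,0,0,0],[0.0,-0.002,0,0,0],[0.0,-0.003,0,0,0]]
  ]
}}

```text
clock: 8.05
tool_pos: [0.5109, -0.0878, 0.0409]
tcp_rot: [0.763, 0.646, 0.001, -0.001]
force: [1.6, 19.2, 7.5]
gripper_width: 0.224
gripper_force: 30.0
```

```bash
python3 -c "from pose import *;rep()"
```

```text
8.05 [ 0.5109 -0.0878  0.0409] lampx -110.71333162963602 y 0.5948957776842008 xang 80.49214731051781 F [ 1.5696 19.2204  7.4505] w 19.695186229317553 29.97028112411499 zang [ 0.0002  0.0016 -1.    ]
```

Force rose to 19 N at the stop, within 3 mm of the expected place. Releasing and rising.

Emit:
{"method": "move_arm", "body": {
  "deltas": [
    [[0.05,0,0,0,0],[0.05,0,0,0,0],[0.05,0,0,0,0],[0.05,0,0,-0.02,0],[0.05,0,0,-0.06,0]]
  ]
}}

```text
clock: 8.55
tool_pos: [0.5084, -0.0889, 0.0988]
tcp_rot: [0.763, 0.646, -0.002, -0.002]
force: [0.2, 0.0, 0.6]
gripper_width: 0.566
gripper_force: 0.0
```

Emit:
{"method": "move_arm", "body": {
  "deltas": [
    [[0.05,0,0,-0.045,0],[0.05,0,0,-0.09,0],[0.05,-0.02,0.0,-0.13,0],[0.05,-0.06,0.0,-0.155,0],[0.05,-0.1,0.0,-0.155,0]]
  ]
}}

```text
clock: 9.05
tool_pos: [0.4961, -0.1894, 0.2599]
tcp_rot: [0.763, 0.647, 0.002, 0.003]
force: [0.0, -0.5, 0.2]
gripper_width: 0.568
gripper_force: 0.0
```

Emit:
{"method": "move_arm", "body": {
  "deltas": [
    [[0.05,-0.04,0.0,0,0],[0.05,-0.08,0.0,0,0],[0.05,-0.1,0.0,0,0],[0.05,-0.1,0.0,0,0]]
  ]
}}

```text
clock: 9.45
tool_pos: [0.4769, -0.2888, 0.2554]
tcp_rot: [0.764, 0.645, -0.0, 0.0]
force: [0.8, 0.7, -1.0]
gripper_width: 0.568
gripper_force: 0.0
```

```bash
python3 - <<'E'
from pose import *
rep()
import pickle
o=get_obs();c=camera_params('wrist');i=get_image('wrist')
pickle.dump((o,c,i),open('w3.pkl','wb'));cv2.imwrite('pics/w3.png',i[:,:,::-1])
E
```

```text
9.45 [ 0.4769 -0.2888  0.2554] lampx 93.05537603343066 y 0.292394935233915 xang 80.32329109999047 F [ 0.787   0.6517 -1.0163] w 50.01989110656807 0.0 zang [-0.0004 -0.0006 -1.    ]
```

View pics/w3.png

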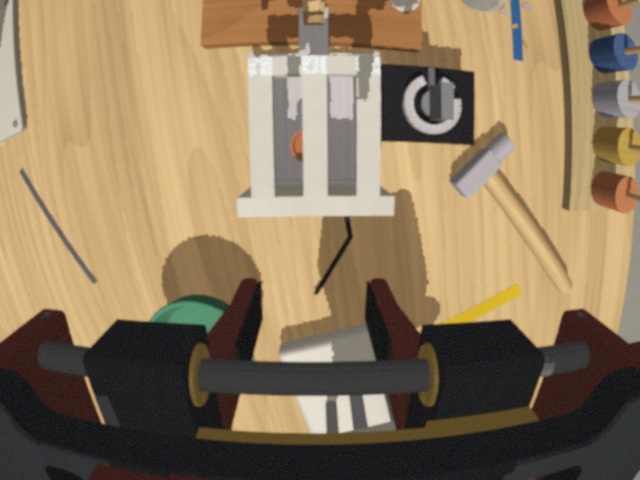

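The tray sits in the lamp with the pot upright (295,145). Canopy spans columns 249–381 and rows 53–212. The knob is at (440,98) with its pointer towards the top (433,72).

```bash
python3 - <<'E'
from pose import *
import pickle
o,c,i=pickle.load(open('w3.pkl','rb'))
h=cv2.cvtColor(i,cv2.COLOR_RGB2HSV)
P=lambda pts,z:np.array([onz(c,'wrist',p,z)[:2] for p in pts])
g=cv2.cvtColor(i,cv2.COLOR_RGB2GRAY)
print('cols 420..466 rows 62..126'); 
for y in range(62,127,2): print(y,' '.join('%3d'%v for v in g[y,420:468:2]))
w=(h[...,1]<45)&(g>140)
def fit(p):
    q=P(p,.105).astype(np.float32)*1000;vx,vy,x,y=cv2.fitLine(q,cv2.DIST_HUBER,0,.01,.01).ravel();return np.degrees(np.arctan2(vy,vx)),x,y,.986*x-.165*y-517.6,-113-(.165*x+.986*y)
L=[];Q=[]
for y in range(85,185,4):
    x=np.flatnonzero(w[y,235:400])+235;L.append((x[0]-.5,y));Q.append((x[-1]+.5,y))
F=[(x,20+np.argmax(np.diff(g[20:75,x].astype(int)))+.5) for x in list(range(254,272,3))+list(range(358,378,3))]
print(F);print('L',fit(L));print('R',fit(Q));print('F',fit(F))
post=P([(304,2),(327,2),(327,22),(305,22)],.076);print('post',post,[ (-113-u,v-517.6) for u,v in map(uv,post)])
E
```

```text
cols 420..466 rows 62..126
62 109 110 109 109 106 103 103 109 112 109 106 104 106 105 111 112 111 109 105 104 132 174 182 182
64 109 108 109 106 105 107 103 108 111 106 104 105 104 108 112 115 110 109 104 109 141 178 179 182
66  73  78  79  82  89  94  96  98 101 104 102 103 107 109 108 112 111 106 106 106 136 177 181 181
68  41  42  37  37  80 104 101  79  44  55  63  69  69  77  89  95  97  99  98 101 125 170 176 181
70  33  43  35  37  83 108 111  84  33  26  34  41  40  39  43  42  44  49  58  64  76 110 126 139
72  19  32  41  42  82 107 110  90  35  28  29  31  37  39  37  37  37  40  36  36  40  40  49  52
74  39  44  37  42  80 106 110  86  31  26  28  19  34  30  33  40  36  41  34  39  33  39  36  30
76 135 141  61  42  79 105 110  88  31  24  30  48  62  36  28  30  34  38  39  35  35  29  39  41
78 194 183 120  47  79 104 109  86  38  27  55 120 156 111  51  33  24  38  40  31  39  36  38  36
80 205 195 159  69  80 104 107  89  38  44  90 158 187 183 143  64  39  36  34  32  34  39  34  35
82 205 206 186 119  77 108 111  93  41  62  95 142 156 161 158 118  86  49  36  39 
[... 2537 characters left out ...]
np.float32(80.73115), np.float32(435.83704), np.float32(-203.28143), np.float32(-54.32321), np.float32(15.522369))
R (np.float32(80.3481), np.float32(544.6431), np.float32(-217.36134), np.float32(55.282776), np.float32(11.452164))
F (np.float32(-5.1092715), np.float32(492.60294), np.float32(-139.69464), np.float32(-8.843872), np.float32(-56.540565))
post [[ 0.502  -0.0845]
 [ 0.5227 -0.088 ]
 [ 0.5191 -0.1083]
 [ 0.4994 -0.1049]] [(np.float64(-112.50157385052984), np.float64(-8.720492365012433)), (np.float64(-112.46489533121611), np.float64(12.311127881293373)), (np.float64(-91.90275482975693), np.float64(12.139959291638547)), (np.float64(-91.93029810353194), np.float64(-7.830767582330452))]
```

```bash
python3 - <<'E'
from pose import *
import pickle
o,c,i=pickle.load(open('w3.pkl','rb'))
P=lambda p,z:onz(c,'wrist',p,z)
k=P((447.2,100.7),.096);print(k,'lamp',-113-uv(k)[0],uv(k)[1]-517.6)
a,b=P((440.6,86),.096),P((441.2,116),.096);d=a-b;print('bar tail ang',np.degrees(np.arctan2(d[1],d[0])))
for q in((440.6,100),(453.6,94),(447,82),(447,119.3)):
    r=P(q,.096);print(-113-uv(r)[0],uv(r)[1]-517.6)
n=np.array([.6114,-.1966,.16]);print('target from model',totool(o,n-o['tool_pos']),totool(o,np.r_[k[:2],.16]-o['tool_pos']))
E
```

```text
[ 0.6114 -0.1972  0.096 ] lamp -19.40326168385306 117.76490753973303
bar tail ang 82.05016003554242
-19.51831910416594 111.45537129366505
-26.07620337439218 123.93137815805233
-36.5104775556548 117.5732381383799
-2.5346178727094326 117.78307142928281
target from model [0.1135 0.1171 0.0953] [0.1129 0.1172 0.0953]
```

Knob axis at lamp (-19.4, 117.8), against the stated (-20, 118). Bar is about 34 x 12 mm, at about 0 rad.

Emit:
{"method": "move_arm", "body": {
  "deltas": [
    [[0.05,0.03,0.03,0.02,-1],[0.05,0.06,0.062,0.04,-1],[0.05,0.09,0.093,0.07,-1],[0.05,0.113,0.117,0.095,-1],[0.05,0.113,0.117,0.095,-1]]
  ]
}}

```text
clock: 10.0
tool_pos: [0.6123, -0.1893, 0.1564]
tcp_rot: [0.756, 0.655, -0.001, -0.003]
force: [0.2, -0.3, -0.5]
gripper_width: 0.57
gripper_force: 0.0
```

```bash
python3 - <<'E'
from pose import *
rep();o=get_obs();print(totool(o,np.array([.6114,-.197,.068])-o['tool_pos']))
E
```

```text
10.0 [ 0.6123 -0.1893  0.1564] lampx -27.34478385382411 y 117.40950183544385 xang 81.78824147217966 F [ 0.2496 -0.3354 -0.5471] w 50.13580672147135 0.0 zang [-0.0052  0.0025 -1.    ]
[-0.0079  0.0007  0.0884]
```

Emit:
{"method": "move_arm", "body": {
  "deltas": [
    [[0.05,0,0,0,0],[0.05,0,0,0,0]]
  ]
}}

```text
clock: 10.2
tool_pos: [0.6114, -0.194, 0.1615]
tcp_rot: [0.757, 0.653, 0.0, 0.0]
force: [-0.3, -0.0, 0.8]
gripper_width: 0.57
gripper_force: 0.0
```

```bash
python3 - <<'E'
from pose import *
rep();o=get_obs();print(totool(o,np.array([.6114,-.197,.068])-o['tool_pos']))
E
```

```text
10.2 [ 0.6114 -0.194   0.1615] lampx -22.62730505210864 y 117.27343104634917 xang 81.54532995138462 F [-0.2962 -0.0295  0.789 ] w 50.136271377046384 0.0 zang [ 0.0004 -0.0004 -1.    ]
[-0.003   0.0004  0.0935]
```

Emit:
{"method": "move_arm", "body": {
  "deltas": [
    [[0.05,-0.003,0.0005,0.025,0],[0.05,-0.003,0.0005,0.055,0],[0.05,-0.003,0.0005,0.085,0],[0.05,-0.003,0.0005,0.0935,0],[0.05,-0.003,0.0005,0.0935,0]]
  ]
}}

```text
clock: 10.7
tool_pos: [0.6109, -0.1976, 0.0672]
tcp_rot: [0.758, 0.653, -0.0, -0.0]
force: [0.0, 0.5, 0.3]
gripper_width: 0.568
gripper_force: 0.0
```

Emit:
{"method": "move_arm", "body": {
  "deltas": [
    [[0.03,0,0,0,0],[0.015,0,0,0,0],[0.0,0,0,0,0],[0.0,0,0,0,0],[0.0,0,0,0,0]]
  ]
}}

```text
clock: 11.2
tool_pos: [0.6121, -0.1971, 0.0677]
tcp_rot: [0.757, 0.653, 0.0, 0.0]
force: [-0.7, -0.7, 0.4]
gripper_width: 0.154
gripper_force: 0.0
```

Emit:
{"method": "move_arm", "body": {
  "deltas": [
    [[0.0,0,0,0,0],[0.0,0,0,0,0],[0.0,0,0,0,0]]
  ]
}}

```text
clock: 11.5
tool_pos: [0.6126, -0.1972, 0.0677]
tcp_rot: [0.757, 0.653, 0.0, 0.001]
force: [2.5, 0.3, 2.8]
gripper_width: 0.133
gripper_force: 30.0
```

```bash
python3 -c "from pose import *;rep()"
```

```text
11.5 [ 0.6126 -0.1972  0.0677] lampx -19.643235911366503 y 119.00701630242838 xang 81.52886789504963 F [2.5139 0.3111 2.7765] w 11.71030708619411 29.99052107334137 zang [ 0.0016 -0.0004 -1.    ]
```

Emit:
{"method": "move_arm", "body": {
  "deltas": [
    [[0.0,0,0,-0.004,0],[0.0,0,0,-0.008,0],[0.0,0,0,-0.012,0],[0.0,0,0,-0.0135,0],[0.0,0,0,-0.0135,0]]
  ]
}}

```text
clock: 12.0
tool_pos: [0.6126, -0.1972, 0.0809]
tcp_rot: [0.757, 0.653, 0.0, 0.001]
force: [5.5, 0.3, 0.4]
gripper_width: 0.136
gripper_force: 30.0
```

```bash
python3 -c "from pose import *;rep()"
```

```text
12.0 [ 0.6126 -0.1972  0.0809] lampx -19.661672705937704 y 118.96366349721802 xang 81.52605234175395 F [5.5244 0.2501 0.3707] w 12.004192573716374 29.986800849437714 zang [ 0.0016 -0.0004 -1.    ]
```

Emit:
{"method": "move_arm", "body": {
  "deltas": [
    [[0.0,0,-0.0007,0,6],[0.0,0,-0.0007,0,12],[0.0,0,-0.0007,0,18],[0.0,0,-0.0007,0,25],[0.0,0,-0.0007,0,32]]
  ]
}}

```text
clock: 12.5
tool_pos: [0.6127, -0.1973, 0.081]
tcp_rot: [0.909, 0.417, 0.001, 0.001]
force: [7.2, -0.8, -1.7]
gripper_width: 0.136
gripper_force: 30.0
```

```bash
python3 -c "from pose import *;rep()"
```

```text
12.5 [ 0.6127 -0.1973  0.081 ] lampx -19.576045641688793 y 119.0676088988406 xang 49.23660903733327 F [ 7.2149 -0.8286 -1.7262] w 12.008244309977485 29.981785118579865 zang [ 0.0032 -0.0008 -1.    ]
```

Emit:
{"method": "move_arm", "body": {
  "deltas": [
    [[0.0,0.001,0.001,0,7],[0.0,0.001,0.001,0,15],[0.0,0.001,0.001,0,23],[0.0,0.001,0.001,0,31],[0.0,0.001,0.001,0,31.8]]
  ]
}}

```text
clock: 13.0
tool_pos: [0.6129, -0.1974, 0.0809]
tcp_rot: [0.988, 0.153, 0.0, 0.0]
force: [4.4, -3.4, -0.4]
gripper_width: 0.134
gripper_force: 30.0
```

```bash
python3 - <<'E'
from pose import *
rep()
a=cv2.resize(get_image('scene')[300:420,70:190],(400,400),interpolation=2)
b=cv2.resize(get_image('side')[280:400,460:580],(400,400),interpolation=2)
cv2.imwrite('pics/k.png',np.hstack([a,b])[:,:,::-1])
E
```

```text
13.0 [ 0.6129 -0.1974  0.0809] lampx -19.530529349333463 y 119.30101313924399 xang 17.623975831913047 F [ 4.4095 -3.4446 -0.3682] w 11.760867713562766 29.990650713443756 zang [ 0.0009 -0.0008 -1.    ]
```

Emit:
{"method": "move_arm", "body": {
  "deltas": [
    [[0.0,0,0,0.003,0],[0.0,0,0,0.006,0],[0.0,0,0,0.009,0],[0.0,0,0,0.012,0],[0.0,0,0,0.0135,0]]
  ]
}}

```text
clock: 13.6
tool_pos: [0.613, -0.1973, 0.0675]
tcp_rot: [0.988, 0.155, 0.0, 0.0]
force: [-0.5, -2.2, 16.9]
gripper_width: 0.133
gripper_force: 30.0
```

```bash
python3 -c "from pose import *;rep()"
```

```text
13.6 [ 0.613  -0.1973  0.0675] lampx -19.58058339547391 y 119.42039086125942 xang 17.827565577009853 F [-0.4668 -2.206  16.8957] w 11.719287070515108 29.997117519378662 zang [ 0.0009 -0.0008 -1.    ]
```

Bottomed out at the starting height with 17 N. Releasing and moving back to the earlier viewpoint.

Emit:
{"method": "move_arm", "body": {
  "deltas": [
    [[0.05,0,0,0,0],[0.05,0,0,0,0],[0.05,0,0,0,0],[0.05,0,0,-0.01,0],[0.05,0,0,-0.05,0]]
  ]
}}

```text
clock: 14.1
tool_pos: [0.6093, -0.1957, 0.1139]
tcp_rot: [0.988, 0.154, -0.004, -0.002]
force: [1.1, 0.1, 0.4]
gripper_width: 0.547
gripper_force: 0.0
```

Emit:
{"method": "move_arm", "body": {
  "deltas": [
    [[0.05,0,0,-0.04,-8],[0.05,0,0,-0.08,-16],[0.05,-0.02,-0.02,-0.12,-24],[0.05,-0.05,-0.05,-0.14,-32],[0.05,-0.08,-0.08,-0.14,-40]]
  ]
}}

```text
clock: 14.6
tool_pos: [0.5126, -0.145, 0.261]
tcp_rot: [0.874, 0.485, 0.002, 0.002]
force: [-0.1, 0.8, 0.2]
gripper_width: 0.574
gripper_force: 0.0
```

```bash
python3 - <<'E'
from pose import *
rep();o=get_obs();print(totool(o,np.array([.515,-.29,.255])-o['tool_pos']))
E
```

```text
14.6 [ 0.5126 -0.145   0.261 ] lampx -54.64863408000058 y 11.739254540546199 xang 58.057314615013354 F [-0.058   0.8029  0.2175] w 50.49957196619735 0.0 zang [ 0.0061 -0.0017 -1.    ]
[-0.1218  0.0787  0.0063]
```

Emit:
{"method": "move_arm", "body": {
  "deltas": [
    [[0.05,-0.03,0.02,0,-7],[0.05,-0.06,0.04,0,-14],[0.05,-0.09,0.06,0,-22],[0.05,-0.115,0.075,0,-22],[0.05,-0.115,0.075,0,-22]]
  ]
}}

```text
clock: 15.1
tool_pos: [0.5137, -0.2851, 0.2578]
tcp_rot: [0.768, 0.64, -0.0, 0.001]
force: [0.0, 1.0, -0.4]
gripper_width: 0.569
gripper_force: 0.0
```

Emit:
{"method": "move_arm", "body": {
  "deltas": [
    [[0.05,0,0,0,0],[0.05,0,0,0,0],[0.05,0,0,0,0]]
  ]
}}

```text
clock: 15.4
tool_pos: [0.514, -0.2811, 0.2573]
tcp_rot: [0.767, 0.641, 0.0, -0.0]
force: [-0.1, -0.5, 0.7]
gripper_width: 0.57
gripper_force: 0.0
```

```bash
python3 - <<'E'
from pose import *
import pickle
rep();o=get_obs();c=camera_params('wrist');i=get_image('wrist')
s=get_image('side')
pickle.dump((o,c,i,get_image('scene'),s),open('w4.pkl','wb'))
a=cv2.resize(i[0:200,210:460],None,fx=2.2,fy=2.2,interpolation=2)
b=cv2.resize(s[280:480,360:560],(240,220),interpolation=2)
b2=cv2.resize(i[60:160,360:460],(240,220),interpolation=2)
cv2.imwrite('pics/end.png',np.hstack([a,np.vstack([b,b2])])[:,:800,::-1])
E
```

```text
15.4 [ 0.514  -0.2811  0.2573] lampx 79.37920776213838 y 35.60372261495695 xang 79.79096843906457 F [-0.0918 -0.5056  0.6622] w 50.17492753425126 0.0 zang [-0.0002  0.0003 -1.    ]
```

View pics/end.png

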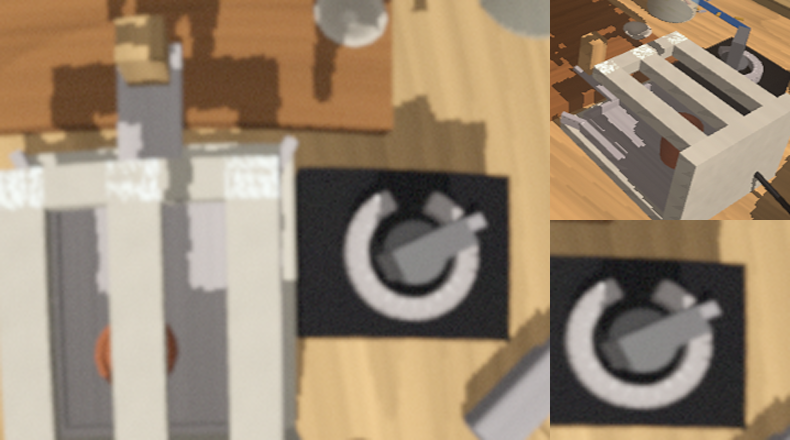

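Notch: the pin points at the narrow notch, end at crop (478,222), with bar top centre near (434,248). The pot is upright in the tray. Checking knob height and post position numerically.

```bash
python3 - <<'E'
from pose import *
import pickle
o,c,i,sc,sd=pickle.load(open('w4.pkl','rb'))
P=lambda p,z:onz(c,'wrist',p,z)
L=lambda r:np.array([-113-uv(r)[0],uv(r)[1]-517.6])
print('post',L(P((274.1,15.5),.076)))
g=cv2.cvtColor(i,cv2.COLOR_RGB2GRAY)
# bar top: face grey ~ uniform; connected component by floodfill
for img,n,seed in((g,'wrist',(407,113)),):
    m=np.zeros((img.shape[0]+2,img.shape[1]+2),np.uint8)
    gb=cv2.medianBlur(img,3);cv2.floodFill(gb.copy(),m,seed,255,12,12,4|(1<<8)|cv2.FLOODFILL_FIXED_RANGE|cv2.FLOODFILL_MASK_ONLY)
    mm=m[1:-1,1:-1];cn=max(cv2.findContours(mm,0,2)[0],key=cv2.contourArea)
    print(img[seed[1],seed[0]],cv2.minAreaRect(cn))
    for z in(.096,.104,.111):
        q=np.array([L(P(p,z)) for p in cn[:,0]]).astype(np.float32);print(z,cv2.minAreaRect(q))
# pin far end
print('pin end z~.05',L(P((210+480/2.2,222/2.2),.05)))
for y in range(90,136,3): print(y,' '.join('%3d'%v for v in g[y,380:432:2]))
E
```

```text
post [-114.2721    0.8214]
135 ((408.8218994140625, 112.76742553710938), (21.638254165649414, 38.425960540771484), 49.184913635253906)
0.096 ((-19.35601043701172, 119.00445556640625), (19.060203552246094, 35.36370849609375), 41.86334228515625)
0.104 ((-18.815731048583984, 116.94221496582031), (18.588165283203125, 34.48789596557617), 41.863346099853516)
0.111 ((-18.342971801757812, 115.13777160644531), (18.175132751464844, 33.72156524658203), 41.86334991455078)
pin end z~.05 [-35.6276 151.1336]
90 192 183 126 119  81  35  26  24  32  25  25  32  61 103 121 121 109  70  34  35  38  39  32  37  36  41
93 196 166 124 122 117  66  26  26  26  30  31  49  97 120 120 123 120 120 108  79  42  33  16  29  39  40
96 188 155 119 102  65  40  32  27  23  27  27  59  88 105 119 122 121 130 183 182 110  32  38  74  80  46
99 175 108  53  29  27  18  30  31  37  35  40  31  32  53  81 103 118 122 156 124 108 133 164 176 170  95
102 149  53  25  24  35  52  65  77  77  79  76  75  70  48  43  80 102 123 131 131 134 147 175 179 165 122
105  71  24  26  42  69  79  77  77  80  80  77  77  86 101 119 1
[... 422 characters left out ...]
 136 137 137 121  88  94 168 195 193 189 158  68  39
120  42  59  80  85  86  99 133 136 138 136 138 134 135 136 136 130  84  50 109 178 196 195 191 158  60  41
123  85  34  62  86  82  83 109 135 137 135 136 136 137 135 132  92  47  81 151 192 195 192 174 110  45  39
126 168  63  45  72  77  78  91 119 136 135 136 133 131 106  67  34  60 132 195 201 195 193 174  88  44  40
129 196 171  95  36  34  27  35  51  68  77  68  58  44  33  37  76 154 194 196 198 195 183 113  43  36  38
132 202 198 191 167 113  59  37  27  23  24  25  28  47  78 141 176 195 202 201 194 187 132  48  42  40  34
135 197 195 199 207 197 183 173 154 143 136 141 149 175 192 204 203 195 195 192 175 124  53  42  38  39  38
```

Post centre is at lamp x -114.3 (home is -114). The pin angle is about 1.1 rad, and the knob's apparent position fits fully down. The gripper is clear of everything.

```bash
python3 -c "from cell import *;print(sign_off())"
```

```text
the job is handed in; nothing more can be done
None
```

I handed the job in at about 15.5 s: the tray is home against the back stop with the pot upright, the timer knob is turned to the notch and pushed fully down, and the gripper is open and clear of everything.

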